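# Take the oblong drill jig off its dowels

## Robot

A 7-joint arm with a two-finger parallel gripper is mounted at the origin on the work surface. World frame = base frame: x ahead of the robot, y to its left, z up, the work surface at z = 0. Lengths are in m, angles in rad, forces in N, time in s.
With the tool pointing down it reaches from about 0.425 to 1.025 m from the base axis. Payload 9.4 kg.
Tool frame: the origin (TCP) lies midway between the tips of the shut fingers; the grasp point (between the pads) lies 19 mm behind it; z points along the fingers, y is the direction in which the jaws open and shut (so a half turn about z gives the same grasp; the last joint's range is limited). The gripper opens to 85 mm and grips with 20 to 120 N. Pads are 22 mm wide; open, the fingers measure 114 mm over their backs; the gripper's body (76 mm by 85 mm) begins 54 mm behind the grasp point. The pads swing forward as they close: fully open they stand 13 mm farther back than shut.
Start: joints at [1.143, 0.599, -0.003, 1.599, 0.002, 0.943, -0.08], TCP at [0.249, -0.681, 0.231] pointing down, gripper open.
Joint ranges: [-2.57, 2.57], [-0.35, 1.97], [-1.29, 1.29], [0.11, 2.56], [-1.05, 4.19], [0.11, 1.86], [-2.63, 2.63]. Speed limits (rad/s): [2.22, 2.22, 3.01, 3.01, 3.14, 3.14, 3.14].

## Interface

Orientations are given as [roll, pitch, yaw] about the fixed x, y, z axes, in that order (R = Rz(yaw) Ry(pitch) Rx(roll)).
In Python, from plant import get_obs, capture, hand_in gives the robot as it stands.
- The arm moves only by the shell command python3 -m jog 'ROWS' [FORCE]. ROWS is a JSON object of lists of equal length, an entry for each row: "offset": the shift along the tool's x, y, z in m, a list of three; "twist": the turn, a rotation vector about the tool's x, y, z in degrees, a list of three; "jaw": the gripper command: -1 is fully open, 1 is shut, values between are in proportion. A call has exactly 5 rows; each row shifts and turns the commanded pose from where the row before left it, along the tool's axes as they then stand; what a row does not reach is not made up. A row lasts 1/10 s, in which the tool goes at most 50 mm and 8.59 degrees, less where a joint would pass 70% of its speed; a pose out of reach is approached as far as the arm can. A call is refused whole if a number of a shift passes 0.05 or a number of a turn 8.59, either way. A call with a gripper value outside its range is refused whole. The fingers move at their own pace and stop on an object; FORCE is the grip in N (left out, the last holds). Time passes only in rows, so rows that do not move let the fingers close, or fill a call up. It gives the time, the measured TCP pose, the force and the opening at its end, in the units of the state.
- get_obs(): the state, without advancing time (a new reading comes with each control period).
- capture(name): name is "scene" or "top" or "wrist"; returns a dict with "pixels" (420x560x3 uint8, blue, green, red), "depth" (420x560 float32, m along the optical axis (not along the pixel's ray), 0 where there is no reading), "fx", "fy", "cx", "cy" (pixels), "R" (3x3) and "t" (3): a world point X has camera coordinates R X + t; the wrist camera has in their place "mount" (4x4, takes a point from camera to tool coordinates, whose origin is the TCP and whose axes are the flange's). Camera axes: x right, y down, z forward; pixel columns grow to the right and rows downward; lengths in m; the calibration is good to about 2 mm. A picture is of the moment at which its call begins: read the wrist's pose just before it.
- hand_in(): hands the job in, once; it reports no verdict.
The state is a dict: "clock": time; "joint_positions": joint angles; "qvel": joint speeds; "effort": joint torques, N m; "tool_pos": TCP position; "tcp_rot": TCP orientation; "contact_force": force on the tool from outside, world axes, zero at the start; "wrist_torque": the same for the moment, N m; "grip_width": opening from 0.0 (shut) to 1.0 (fully open).
Only numpy, scipy, OpenCV 4.12 (cv2) and the standard library are available. Lean on these libraries where they do the work, as an engineer would, in place of code of your own. Each camera call takes 0.05 s, during which the arm holds its last target.

## Task

The drilled batch is finished: lift the oblong jig plate straight up off its two locating dowels, keeping it level all the way so it does not bind, and set it down flat, without dropping it, inside the shallow steel tray, lengthways like the tray. Leave the square jig plate on its own fixture, and let go of the jig when it is in the tray.

Things in the scene. Friction and masses are not known exactly. Their poses are not given: they have to be found in the camera images.
- jig_grip (a point): Oblong jig: aluminium plate 150 x 80 x 12 mm, 0.45 kg, loose, two holes 1.5 mm wider than the dowels. Point: centre of its black handle bar (70 long along x, 16 wide along y, 18 mm tall, on two end posts), over the plate's middle, 46 mm above its underside. x along the plate's length, z up; a half turn is the same. Grip the bar across its width from above.
- fixture: Fixed dark steel base 190 x 120 x 20 mm under the oblong jig. Origin: centre of its underside, on the bench; x along its length, z up. Two dowels 10 mm across stand on it, 58 mm either side of the middle along x, 26 mm tall above its top: the plate is free when raised more than 26 mm straight up.
- tray: Fixed empty steel tray, 220 x 150 mm outside, 210 x 140 inside, rim 20 mm high, floor 5 mm thick. Origin: centre of its underside, on the bench; x along its length, z up. When the oblong jig lies in it, the handle bar's centre is 51 mm above this origin. The plate fits only roughly lengthways.
- square_grip (a point): Square jig, to be left alone: aluminium plate 100 x 100 x 12 mm, loose on two dowels of its own square dark steel base 140 x 140 x 20 mm. Point: centre of its black handle bar (same as the other's, along x), over the plate's middle, 66 mm above the bench; z up.
Not all that is in view belongs to the job. What is shaped like the part that bears jig_grip but blue or yellow is not meant. Leave any turquoise look-alike of the fixture alone.

How it is judged:
By the outcome, as a careful person would: the job done as asked, in the order asked, and still so for the second after the job is handed in, with the robot touching nothing.
It also fails if it takes over 48 s, if anything falls off the work surface, if the arm or the gripper's body presses on something with over 40 N, if the wrist force passes 120 N, or if a joint passes its speed limit or range.

## Working session

There is one attempt and no reset: what is moved stays moved. The work goes in short steps, Python scripts to look and compute and a shell command to move; the robot and the scene stay as the last step left them, time stands still between calls to the robot, and variables do not carry over. Pictures are saved under pics/ and viewed, and the job is handed in when it is done.

```bash
ls; mkdir -p pics
python3 - <<'E'
from plant import *
import cv2,numpy as np
o=get_obs();print(o)
for n in("scene","top"):
    c=capture(n);cv2.imwrite(f"pics/{n}0.png",c["pixels"]);np.savez(f"{n}0.npz",**c)
    print(n,c["fx"],c["fy"],c["cx"],c["cy"],c["R"],c["t"])
E
```

```text
pics
{'clock': 0.0, 'joint_positions': array([ 1.14332775,  0.60011933, -0.00252379,  1.60014533,  0.00183503,
        0.94288514, -0.07978378]), 'qvel': array([ 0.00124928, -0.00042867,  0.00223221,  0.00029369, -0.00108128,
        0.00083482,  0.00010767]), 'effort': array([-1.70490748e-04, -7.76443720e+01,  1.56463366e+00, -2.58000219e+01,
        1.23636425e-02,  9.11134004e-03,  5.92731091e-07]), 'tool_pos': array([ 0.24892506, -0.68042131,  0.23041592]), 'tcp_rot': array([-3.14004731e+00,  1.81784986e-04,  3.50847998e-01]), 'contact_force': array([ 0.06208136, -0.4566971 , -0.41886116]), 'wrist_torque': array([-0.03149253,  0.03740712,  0.01875404]), 'grip_width': 0.9973107132867045}
scene 415.5193248104091 415.5193248104091 270.85320880508203 207.1083103907954 [[ 0.14766375  0.9889634   0.0121168 ]
 [ 0.80963976 -0.11383414 -0.5757823 ]
 [-0.56804831  0.09483242 -0.81751326]] [ 0.02270735 -0.31194064  1.53871821]
top 403.0757697601961 403.0757697601961 277.9815536210845 207.25617188580247 [[-0.00796521 -0.99996105  0.00380303]
 [-0.99792634  0.00770596 -0.0639033 ]
 [ 0.06387151 -0.00430415 -0.99794885]] [-0.07770927  0.46354467  1.02869943]
```

View pics/scene0.png

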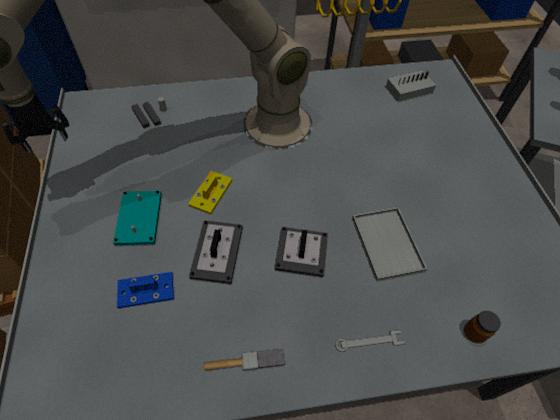

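View pics/top0.png

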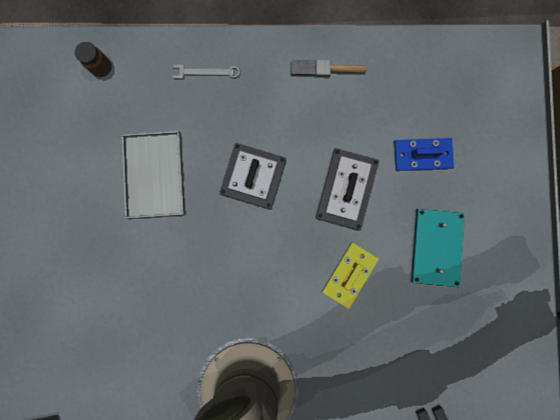

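The top view shows the oblong jig at about (349,187), the square jig at (254,173), the tray at (154,175) and the blue and yellow decoys on the right. Next I'll measure their poses from depth.

```bash
cat > h.py <<'E'
import numpy as np,cv2
def cloud(c):
    d=c["depth"];v,u=np.indices(d.shape)
    P=np.stack([(u-c["cx"])/c["fx"]*d,(v-c["cy"])/c["fy"]*d,d],-1)
    return (P-c["t"])@c["R"]
def rect(P,m):
    p=P[m][:,:2].astype(np.float32)
    r=cv2.minAreaRect(p*1000);return [np.round(x,1) for x in r],np.round(np.median(P[m],0),4),m.sum()
def big(m):
    n,l,s,_=cv2.connectedComponentsWithStats(m.astype(np.uint8));return l==1+np.argmax(s[1:,4])
E
python3 - <<'E'
from h import *
for n,rois in (("top",dict(jig=(140,235,310,385),sq=(135,215,215,290),tray=(120,225,115,192))),("scene",dict(jig=(210,290,180,250),sq=(220,282,265,335),tray=(195,290,340,435)))):
    c=dict(np.load(n+"0.npz"));P=cloud(c)
    for k,(a,b,e,f) in rois.items():
        M=np.zeros(P.shape[:2],bool);M[a:b,e:f]=1;M&=c["depth"]>0
        z=P[...,2]
        print(n,k,np.histogram(z[M],bins=np.arange(-.01,.09,.005))[0])
        for lo,hi in ([(.012,.025),(.025,.04),(.05,.075)] if k!="tray" else [(.003,.01),(.012,.03)]):
            m=M&(z>lo)&(z<hi)
            if m.sum()>5: print(lo,hi,rect(P,big(m)))
    c2=cv2.resize(c["pixels"][120:240,110:390] if n=="top" else c["pixels"][190:300,170:440],None,fx=2.8,fy=2.8,interpolation=cv2.INTER_CUBIC)
    cv2.imwrite(f"pics/{n}crop.png",c2)
E
```

```text
top jig [  12 1485 2163   51   16  626  887  201 1199  216   19   20    3   11
    6    9   92   91    3]
0.012 0.025 ([array([ 509.8, -260.4]), array([120.7, 190.9]), np.float64(74.1)], array([ 0.5052, -0.2492,  0.0204]), np.int64(1519))
0.025 0.04 ([array([ 509.8, -260.3]), array([ 80.5, 150.8]), np.float64(73.9)], array([ 0.5074, -0.2564,  0.0325]), np.int64(1589))
0.05 0.075 ([array([ 508.9, -259.9]), array([16.4, 69.6]), np.float64(74.2)], array([ 0.5027, -0.2577,  0.073 ]), np.int64(117))
top sq [   4 1213 1824   40    9  531  800  184  986  152   12   20    2    7
    5    6   93   91    0]
0.012 0.025 ([array([545.6, -14.7]), array([139.9, 140.3]), np.float64(72.6)], array([ 0.5396, -0.017 ,  0.0204]), np.int64(1336))
0.025 0.04 ([array([546.6, -14.9]), array([100.5, 102.1]), np.float64(72.7)], array([ 0.5446, -0.0179,  0.0325]), np.int64(1292))
0.05 0.075 ([array([552.9, -17.1]), array([15.9, 53.7]), np.float64(73.2)], array([ 0.5521, -0.018 ,  0.0736]), np.int64(89))
top tray [   8 1151 3475 2639  155  331  296    2    0    0    0    0    0    0
    0    0    0    0    0]
0
[... 902 characters left out ...]
[140. , 141.8]), np.float64(72.6)], array([ 0.5786, -0.0241,  0.0183]), np.int64(947))
0.025 0.04 ([array([549.7, -15.8]), array([100. , 103.8]), np.float64(72.7)], array([ 0.5543, -0.0202,  0.0305]), np.int64(924))
0.05 0.075 ([array([550.7, -16.1]), array([16., 71.]), np.float64(72.9)], array([ 0.5579, -0.0181,  0.0724]), np.int64(124))
scene tray [ 258 4010 3334  800  179  326   81    0    0    0    0    0    0    0
    0    0    0    0    0]
0.003 0.01 ([array([550. , 248.3]), array([209.1, 138. ]), np.float64(3.8)], array([0.5594, 0.2488, 0.0048]), np.int64(1629))
0.012 0.03 ([array([554.9, 245. ]), array([223. , 152.5]), np.float64(3.5)], array([0.5652, 0.2469, 0.0173]), np.int64(516))
```

View pics/topcrop.png

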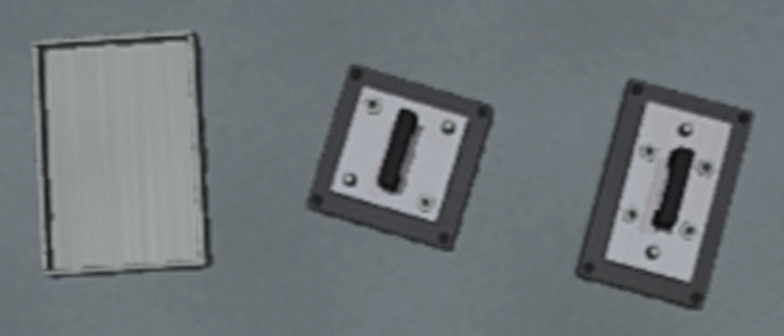

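```bash
cat >> h.py <<'E'
from scipy.spatial.transform import Rotation as Ro
def plan(o,target,yaw,n,nrot=None):
    """per-row tool offsets to go straight to target; nrot rows turning, z level"""
    nrot=nrot or n
    p=np.array(o["tool_pos"]);R=Ro.from_euler("xyz",o["tcp_rot"]);G=Ro.from_euler("xyz",[np.pi,0,np.radians(yaw)])
    rv=(R.inv()*G).as_rotvec();d=(np.array(target)-p)/n
    print("total d",(d*n).round(4),"twist tot",np.degrees(rv).round(2))
    for i in range(n):
        print(i,R.inv().apply(d).round(4),np.degrees(rv/nrot).round(2) if i<nrot else 0)
        if i<nrot:R=R*Ro.from_rotvec(rv/nrot)
E
python3 - <<'E'
from h import *;from plant import get_obs
plan(get_obs(),[.511,-.260,.17],-16,12,5)
E
```

```text
total d [ 0.262   0.4205 -0.0605] twist tot [-8.00e-02  3.00e-02  3.61e+01]
0 [ 0.0325 -0.0254  0.0051] [-0.02  0.01  7.22]
1 [ 0.0291 -0.0293  0.0051] [-0.02  0.01  7.22]
2 [ 0.0252 -0.0327  0.0051] [-0.02  0.01  7.22]
3 [ 0.0209 -0.0356  0.0051] [-0.02  0.01  7.22]
4 [ 0.0162 -0.038   0.005 ] [-0.02  0.01  7.22]
5 [ 0.0113 -0.0397  0.005 ] 0
6 [ 0.0113 -0.0397  0.005 ] 0
7 [ 0.0113 -0.0397  0.005 ] 0
8 [ 0.0113 -0.0397  0.005 ] 0
9 [ 0.0113 -0.0397  0.005 ] 0
10 [ 0.0113 -0.0397  0.005 ] 0
11 [ 0.0113 -0.0397  0.005 ] 0
```

```bash
python3 -m jog '{"offset":[[0.0325,-0.0254,0.005],[0.029,-0.0293,0.005],[0.0252,-0.0327,0.005],[0.0209,-0.0356,0.005],[0.0162,-0.038,0.005]],"twist":[[0,0,7.22],[0,0,7.22],[0,0,7.22],[0,0,7.22],[0,0,7.22]],"jaw":[-1,-1,-1,-1,-1]}' 60
python3 -m jog '{"offset":[[0.0113,-0.0397,0.005],[0.0113,-0.0397,0.005],[0.0113,-0.0397,0.005],[0.0113,-0.0397,0.005],[0.0113,-0.0397,0.005]],"twist":[[0,0,0],[0,0,0],[0,0,0],[0,0,0],[0,0,0]],"jaw":[-1,-1,-1,-1,-1]}'
python3 - <<'E'
from h import *;from plant import get_obs
plan(get_obs(),[.511,-.260,.17],-16,3)
E
```

```text
clock: 0.6
tool_pos: [0.3587, -0.5041, 0.2058]
tcp_rot: [-3.141, 0.0, -0.285]
contact_force: [1.3, -0.2, -0.5]
grip_width: 0.997
clock: 1.1
tool_pos: [0.4678, -0.3288, 0.1809]
tcp_rot: [-3.142, 0.0, -0.279]
contact_force: [0.3, -0.5, 0.6]
grip_width: 0.997
total d [ 0.0432  0.0688 -0.0109] twist tot [-0.    0.02 -0.  ]
0 [ 0.0075 -0.026   0.0036] [-0.    0.01 -0.  ]
1 [ 0.0075 -0.026   0.0036] [-0.    0.01 -0.  ]
2 [ 0.0075 -0.026   0.0036] [-0.    0.01 -0.  ]
```

```bash
python3 -m jog '{"offset":[[0.0075,-0.026,0.0035],[0.0075,-0.026,0.0035],[0.0075,-0.026,0.0035],[0,0,0],[0,0,0]],"twist":[[0,0,0],[0,0,0],[0,0,0],[0,0,0],[0,0,0]],"jaw":[-1,-1,-1,-1,-1]}'
python3 - <<'E'
from h import *;from plant import *
o=get_obs();c=capture("wrist");cv2.imwrite("pics/w1.png",c["pixels"])
print(o["tool_pos"],o["tcp_rot"],c["mount"])
d=c["depth"];v,u=np.indices(d.shape)
P=np.stack([(u-c["cx"])/c["fx"]*d,(v-c["cy"])/c["fy"]*d,d],-1)@c["mount"][:3,:3].T+c["mount"][:3,3]
W=Ro.from_euler("xyz",o["tcp_rot"]).apply(P.reshape(-1,3)).reshape(P.shape)+o["tool_pos"]
z=W[...,2];r=np.hypot(W[...,0]-.511,W[...,1]+.26)
for lo,hi in[(.012,.025),(.026,.038),(.06,.082)]:
    m=(d>0)&(z>lo)&(z<hi)&(r<.12)
    if m.sum()>5:print(lo,rect(W,big(m)))
c=capture("top");cv2.imwrite("pics/t1.png",c["pixels"])
E
```

```text
clock: 1.6
tool_pos: [0.5103, -0.2612, 0.1705]
tcp_rot: [3.141, 0.001, -0.278]
contact_force: [0.5, -0.5, -0.1]
grip_width: 1.003
[ 0.5103406  -0.26121547  0.17045454] [ 3.14142079e+00  7.82009761e-04 -2.77778949e-01] [[ 2.56706568e-04 -9.54042149e-01 -2.99672341e-01  7.60156908e-02]
 [ 9.99999796e-01  4.20058774e-04 -4.80682532e-04 -4.81360141e-04]
 [ 5.84471392e-04 -2.99672156e-01  9.54042063e-01 -1.42330514e-01]
 [ 0.00000000e+00  0.00000000e+00  0.00000000e+00  1.00000000e+00]]
0.012 ([array([ 511.3, -260.4]), array([120.2, 189.3]), np.float64(74.1)], array([ 0.5416, -0.2712,  0.0196]), np.int64(11706))
0.026 ([array([ 510.5, -260.2]), array([ 80.2, 150. ]), np.float64(74.1)], array([ 0.5232, -0.2641,  0.0317]), np.int64(13216))
0.06 ([array([ 511.4, -260.6]), array([15.9, 69.7]), np.float64(73.5)], array([ 0.515 , -0.2613,  0.0744]), np.int64(1924))
```

View pics/w1.png

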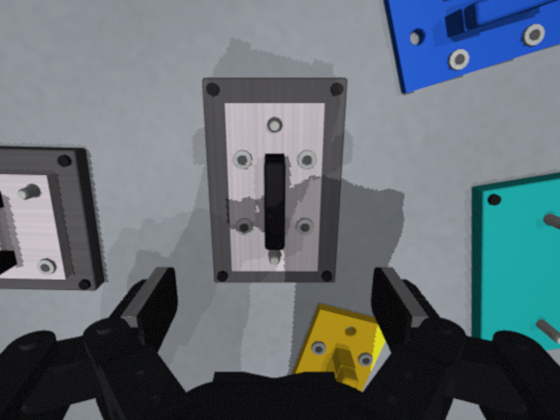

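The wrist view shows the jig with its bar at (275,202), aligned with the tool. All three of its depth fits agree with the top view to about 1 mm. I'll go down and grip.

```bash
python3 -m jog '{"offset":[[0.0005,-0.001,0.035],[0,0,0.035],[0,0,0.030],[0,0,0.015],[0,0,0.0095]],"twist":[[0,0,0],[0,0,0],[0,0,0],[0,0,0],[0,0,0]],"jaw":[-1,-1,-1,-1,-1]}'
python3 -m jog '{"offset":[[0,0,0],[0,0,0],[0,0,0],[0,0,0],[0,0,0]],"twist":[[0,0,0],[0,0,0],[0,0,0],[0,0,0],[0,0,0]],"jaw":[-1,-0.2,0.2,0.4,0.6]}' 60
python3 - <<'E'
from plant import *
o=get_obs();print(o["contact_force"],o["wrist_torque"],o["tool_pos"],o["tcp_rot"])
E
```

```text
clock: 2.2
tool_pos: [0.5099, -0.262, 0.0449]
tcp_rot: [3.141, 0.002, -0.281]
contact_force: [-0.6, 0.7, 0.4]
grip_width: 1.001
clock: 2.7
tool_pos: [0.5114, -0.2609, 0.047]
tcp_rot: [3.141, -0.001, -0.279]
contact_force: [-0.3, -0.2, 0.4]
grip_width: 0.331
[-0.31180802 -0.21748206  0.42658292] [-0.00400225  0.00439126  0.01128869] [ 0.51142338 -0.26094622  0.04695043] [ 3.14144915e+00 -1.09581655e-03 -2.79128248e-01]
```

```bash
python3 -m jog '{"offset":[[0,0,0],[0,0,0],[0,0,0],[0,0,0],[0,0,0]],"twist":[[0,0,0],[0,0,0],[0,0,0],[0,0,0],[0,0,0]],"jaw":[0.8,1,1,1,1]}' 70
python3 - <<'E'
from plant import *
o=get_obs();print(o["contact_force"],o["wrist_torque"],o["tool_pos"],o["tcp_rot"])
E
```

```text
clock: 3.2
tool_pos: [0.5113, -0.261, 0.0469]
tcp_rot: [3.141, -0.001, -0.279]
contact_force: [-0.6, -0.2, 5.3]
grip_width: 0.173
[-0.61645885 -0.15345422  5.25935259] [-0.00485844  0.2300169   0.07593243] [ 0.51132161 -0.26103553  0.04685409] [ 3.14140076e+00 -8.09411307e-04 -2.79200206e-01]
```

```bash
python3 -m jog '{"offset":[[0,0,-0.001],[0,0,-0.002],[0,0,-0.003],[0,0,-0.003],[0,0,-0.003]],"twist":[[0,0,0],[0,0,0],[0,0,0],[0,0,0],[0,0,0]],"jaw":[1,1,1,1,1]}'
python3 - <<'E'
from plant import *
o=get_obs();print(o["contact_force"],o["wrist_torque"],o["tool_pos"],o["tcp_rot"])
E
```

```text
clock: 3.7
tool_pos: [0.5109, -0.2607, 0.0584]
tcp_rot: [-3.142, 0.0, -0.279]
contact_force: [0.6, -0.0, -4.6]
grip_width: 0.18
[ 0.64650591 -0.00693524 -4.55245723] [-0.03562154 -0.00580071  0.01203308] [ 0.51094529 -0.26074609  0.05842396] [-3.14154520e+00  4.07161200e-04 -2.79229575e-01]
```

The reading is about 4.5 N down, which is the plate's weight, so nothing is binding. I'll keep lifting.

```bash
python3 -m jog '{"offset":[[0,0,-0.004],[0,0,-0.005],[0,0,-0.006],[0,0,-0.006],[0,0,-0.006]],"twist":[[0,0,0],[0,0,0],[0,0,0],[0,0,0],[0,0,0]],"jaw":[1,1,1,1,1]}'
python3 -m jog '{"offset":[[0,0,-0.012],[0,0,-0.018],[0,0,-0.02],[0,0,-0.018],[0,0,-0.008]],"twist":[[0,0,0],[0,0,0],[0,0,0],[0,0,0],[0,0,0]],"jaw":[1,1,1,1,1]}'
python3 - <<'E'
from h import *;from plant import *
o=get_obs();print(o["contact_force"],o["wrist_torque"],o["tool_pos"],o["tcp_rot"])
c=capture("top");s=capture("scene");cv2.imwrite("pics/l1.png",np.hstack([c["pixels"][100:260,100:420],s["pixels"][150:310,120:440]]))
for c in(c,s):
    P=cloud(c);z=P[...,2];r=np.hypot(P[...,0]-.511,P[...,1]+.26)
    m=(c["depth"]>0)&(z>.1)&(z<.145)&(r<.09)
    if m.sum()>20:
        m=big(m);A=np.c_[P[m][:,:2]-[.511,-.26],np.ones(m.sum())];print(rect(P,m),np.linalg.lstsq(A,z[m],rcond=None)[0])
plan(o,[.553,.247,.147],3.5,14)
E
```

```text
clock: 4.2
tool_pos: [0.5111, -0.2608, 0.0859]
tcp_rot: [3.142, -0.0, -0.279]
contact_force: [0.2, 0.7, -4.6]
grip_width: 0.178
clock: 4.7
tool_pos: [0.5116, -0.2612, 0.1635]
tcp_rot: [3.141, -0.002, -0.279]
contact_force: [0.2, -0.9, -4.7]
grip_width: 0.174
[ 0.17926557 -0.8709991  -4.65465616] [ 0.00549403 -0.00861143  0.00487042] [ 0.51162415 -0.26116127  0.16347877] [ 3.14132692e+00 -2.47775054e-03 -2.79358814e-01]
([array([ 454.3, -248.7]), array([2.3, 9.1]), np.float64(89.9)], array([ 0.4543, -0.249 ,  0.1391]), np.int64(5)) [-0.00771107 -0.6451156   0.14683933]
([array([ 585.6, -280. ]), array([77.5,  3.6]), np.float64(74.4)], array([ 0.585 , -0.2805,  0.1403]), np.int64(55)) [ 1.33791598 -0.3839806   0.03200731]
total d [ 0.0414  0.5082 -0.0165] twist tot [  0.04  -0.14 -19.51]
0 [-0.0072 -0.0357  0.0011] [ 0.   -0.01 -1.39]
1 [-0.0063 -0.0359  0.0012] [ 0.   -0.01 -1.39]
2 [-0.0054 -0.036   0.0012] [ 0.   -0.01 -1.39]
3 [-0.0045 -0.0361  0.0012] [ 0.   -0.01 -1.39]
4 [-0.0037 -0.0362  0.0012] [ 0.   -0.01 -1.39]
5 [-0.0028 -0.0363  0.0012] [ 0.   -0.01 -1.39]
6 [-0.0019 -0.0364  0.0012] [ 0.   -0.01 -1.39]
7 [-0.001  -0.0364  0.0012] [ 0.   -0.01 -1.39]
8 [-0.0001 -0.0364  0.0012] [ 0.   -0.01 -1.39]
9 [ 0.0008 -0.0364  0.0012] [ 0.   -0.01 -1.39]
10 [ 0.0016 -0.0364  0.0012] [ 0.   -0.01 -1.39]
11 [ 0.0025 -0.0363  0.0012] [ 0.   -0.01 -1.39]
12 [ 0.0034 -0.0363  0.0012] [ 0.   -0.01 -1.39]
13 [ 0.0043 -0.0362  0.0012] [ 0.   -0.01 -1.39]
```

View pics/l1.png

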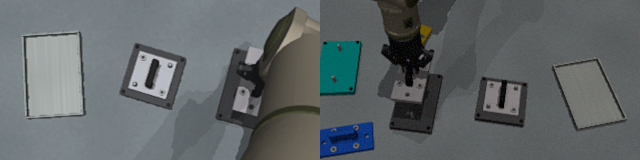

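The jig is clear of the dowels and hangs level; in the scene half it shows near (408,85). Next I'll carry it over the square jig to the tray, with at least 55 mm of clearance.

Run:
```python
from h import *;from plant import *
plan(get_obs(),[.553,.247,.163],3.5,20)
```

```text
total d [4.14e-02 5.08e-01 3.00e-04] twist tot [  0.03  -0.13 -19.5 ]
0 [-0.005 -0.025 -0.   ] [ 0.   -0.01 -0.97]
1 [-0.0046 -0.0251 -0.    ] [ 0.   -0.01 -0.97]
2 [-0.0042 -0.0251 -0.    ] [ 0.   -0.01 -0.97]
3 [-0.0037 -0.0252 -0.    ] [ 0.   -0.01 -0.97]
4 [-0.0033 -0.0253 -0.    ] [ 0.   -0.01 -0.97]
5 [-0.0029 -0.0253 -0.    ] [ 0.   -0.01 -0.97]
6 [-0.0024 -0.0254 -0.    ] [ 0.   -0.01 -0.97]
7 [-0.002  -0.0254 -0.    ] [ 0.   -0.01 -0.97]
8 [-0.0016 -0.0254 -0.    ] [ 0.   -0.01 -0.97]
9 [-0.0011 -0.0255 -0.    ] [ 0.   -0.01 -0.97]
10 [-0.0007 -0.0255 -0.    ] [ 0.   -0.01 -0.97]
11 [-0.0003 -0.0255 -0.    ] [ 0.   -0.01 -0.97]
12 [ 0.0002 -0.0255 -0.    ] [ 0.   -0.01 -0.97]
13 [ 0.0006 -0.0255 -0.    ] [ 0.   -0.01 -0.97]
14 [ 0.001  -0.0255 -0.    ] [ 0.   -0.01 -0.97]
15 [ 0.0015 -0.0254 -0.    ] [ 0.   -0.01 -0.97]
16 [ 0.0019 -0.0254 -0.    ] [ 0.   -0.01 -0.97]
17 [ 0.0023 -0.0254 -0.    ] [ 0.   -0.01 -0.97]
18 [ 0.0028 -0.0253 -0.    ] [ 0.   -0.01 -0.97]
19 [ 0.0032 -0.0253 -0.    ] [ 0.   -0.01 -0.97]
```

```bash
python3 -m jog '{"offset":[[-0.002,-0.010,0],[-0.004,-0.018,0],[-0.0042,-0.025,0],[-0.0037,-0.025,0],[-0.0033,-0.025,0]],"twist":[[0,0,-0.97],[0,0,-0.97],[0,0,-0.97],[0,0,-0.97],[0,0,-0.97]],"jaw":[1,1,1,1,1]}'
python3 -m jog '{"offset":[[-0.0029,-0.0253,0],[-0.0024,-0.0254,0],[-0.002,-0.0254,0],[-0.0016,-0.0254,0],[-0.0011,-0.0255,0]],"twist":[[0,0,-0.97],[0,0,-0.97],[0,0,-0.97],[0,0,-0.97],[0,0,-0.97]],"jaw":[1,1,1,1,1]}'
python3 -m jog '{"offset":[[-0.0007,-0.0255,0],[-0.0003,-0.0255,0],[0.0002,-0.0255,0],[0.0006,-0.0255,0],[0.001,-0.0255,0]],"twist":[[0,0,-0.97],[0,0,-0.97],[0,0,-0.97],[0,0,-0.97],[0,0,-0.97]],"jaw":[1,1,1,1,1]}'
python3 - <<'E'
from h import *;from plant import *
plan(get_obs(),[.553,.247,.163],3.5,8)
E
```

```text
clock: 5.3
tool_pos: [0.5182, -0.1537, 0.1603]
tcp_rot: [-3.141, 0.002, -0.192]
contact_force: [-0.1, 0.6, -4.0]
grip_width: 0.169
clock: 5.8
tool_pos: [0.5282, -0.0268, 0.1604]
tcp_rot: [-3.141, 0.002, -0.107]
contact_force: [0.8, 0.7, -4.7]
grip_width: 0.176
clock: 6.3
tool_pos: [0.5383, 0.1001, 0.1603]
tcp_rot: [3.142, 0.002, -0.022]
contact_force: [0.1, 0.1, -4.5]
grip_width: 0.172
total d [0.0147 0.1469 0.0027] twist tot [-0.    0.12 -4.77]
0 [ 0.0014 -0.0184 -0.0003] [-0.    0.02 -0.6 ]
1 [ 0.0016 -0.0184 -0.0003] [-0.    0.02 -0.6 ]
2 [ 0.0018 -0.0184 -0.0003] [-0.    0.02 -0.6 ]
3 [ 0.002  -0.0183 -0.0003] [-0.    0.02 -0.6 ]
4 [ 0.0022 -0.0183 -0.0003] [-0.    0.02 -0.6 ]
5 [ 0.0024 -0.0183 -0.0003] [-0.    0.02 -0.6 ]
6 [ 0.0026 -0.0183 -0.0003] [-0.    0.02 -0.6 ]
7 [ 0.0028 -0.0182 -0.0003] [-0.    0.02 -0.6 ]
```

```bash
python3 -m jog '{"offset":[[0.0017,-0.024,0],[0.002,-0.023,0],[0.002,-0.021,0],[0.0022,-0.02,0],[0.002,-0.018,0]],"twist":[[0,0,-0.8],[0,0,-0.8],[0,0,-0.8],[0,0,-0.8],[0,0,-0.8]],"jaw":[1,1,1,1,1]}'
python3 -m jog '{"offset":[[0.002,-0.016,0],[0.002,-0.013,0],[0.001,-0.007,0],[0.001,-0.003,0],[0,0,0]],"twist":[[0,0,-0.4],[0,0,-0.4],[0,0,0],[0,0,0],[0,0,0]],"jaw":[1,1,1,1,1]}'
python3 - <<'E'
from h import *;from plant import *
o=get_obs();print(o["wrist_torque"],o["contact_force"])
plan(o,[.553,.247,.052],3.5,1)
c=capture("scene");s=capture("wrist");cv2.imwrite("pics/l2.png",np.hstack([c["pixels"][100:320,240:520],s["pixels"][::2,::2]]))
E
```

```text
clock: 6.8
tool_pos: [0.5486, 0.2057, 0.1606]
tcp_rot: [3.141, 0.001, 0.047]
contact_force: [0.9, -0.2, -5.2]
grip_width: 0.169
clock: 7.3
tool_pos: [0.5537, 0.2425, 0.1612]
tcp_rot: [3.141, 0.0, 0.058]
contact_force: [-0.0, -0.1, -4.8]
grip_width: 0.17
[-0.02508097  0.04642462  0.0548218 ] [-0.00556295 -0.05693212 -4.78713201]
total d [-0.0007  0.0045 -0.1092] twist tot [ 0.02  0.   -0.17]
0 [-0.0005 -0.0045  0.1092] [ 0.02  0.   -0.17]Traceback (most recent call last):
  File "<stdin>", line 4, in <module>
    return _nx.concatenate(arrs, 1, dtype=dtype, casting=casting)
           ~~~~~~~~~~~~~~~^^^^^^^^^^^^^^^^^^^^^^^^^^^^^^^^^^^^^^^
ValueError: all the input array dimensions except for the concatenation axis must match exactly, but along dimension 0, the array at index 0 has size 220 and the array at index 1 has size 210
```

```bash
python3 -m jog '{"offset":[[-0.0005,-0.002,0.012],[0,-0.0025,0.025],[0,0,0.030],[0,0,0.020],[0,0,0.010]],"twist":[[0,0,-0.17],[0,0,0],[0,0,0],[0,0,0],[0,0,0]],"jaw":[1,1,1,1,1]}'
python3 - <<'E'
from h import *;from plant import *
o=get_obs();print(o["wrist_torque"],o["contact_force"],o["tool_pos"])
c=capture("scene");o=get_obs();s=capture("wrist");cv2.imwrite("pics/l3.png",np.hstack([c["pixels"][100:310,240:520],s["pixels"][::2,::2]]))
d=s["depth"];v,u=np.indices(d.shape)
P=np.stack([(u-s["cx"])/s["fx"]*d,(v-s["cy"])/s["fy"]*d,d],-1)@s["mount"][:3,:3].T+s["mount"][:3,3]
W=Ro.from_euler("xyz",o["tcp_rot"]).apply(P.reshape(-1,3)).reshape(P.shape)+o["tool_pos"]
z=W[...,2];m=(d>0)&(z>.035)&(z<.055)&(np.abs(P[...,0])<.085)&(np.abs(P[...,1])<.045)
m=big(m);print(rect(W,m),np.linalg.lstsq(np.c_[P[m][:,:2],np.ones(m.sum())],z[m],rcond=None)[0])
E
```

```text
clock: 7.9
tool_pos: [0.5518, 0.2463, 0.0618]
tcp_rot: [3.14, 0.003, 0.061]
contact_force: [0.4, -0.2, -4.5]
grip_width: 0.172
[-0.04962599  0.03165319 -0.00769208] [ 0.42989126 -0.24392819 -4.48054053] [0.55177067 0.24632761 0.06176822]
([array([572.6, 248.3]), array([106.7,  80.6]), np.float64(3.6)], array([0.592 , 0.2502, 0.0459]), np.int64(24574)) [-0.00736433  0.00209724  0.04634055]
```

View pics/l3.png

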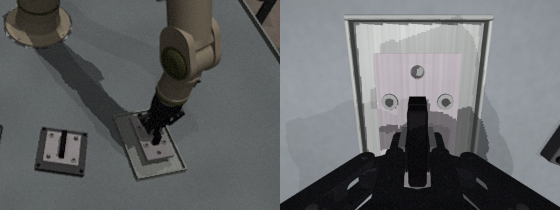

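The jig is centred over the tray in the wrist half, with the front hole at (417,72) inside the rim. It is level to 0.4° and its yaw matches the tray. I'll lower it gently.

```bash
python3 -m jog '{"offset":[[0,0,0.007],[0,0,0.006],[0,0,0.005],[0,0,0.003],[0,0,0.002]],"twist":[[0,0,0],[0,0,0],[0,0,0],[0,0,0],[0,0,0]],"jaw":[1,1,1,1,1]}'
python3 -m jog '{"offset":[[0,0,0.001],[0,0,0.001],[0,0,0.001],[0,0,0],[0,0,0]],"twist":[[0,0,0],[0,0,0],[0,0,0],[0,0,0],[0,0,0]],"jaw":[1,1,1,1,1]}'
```

```text
clock: 8.5
tool_pos: [0.5529, 0.2472, 0.0411]
tcp_rot: [-3.142, -0.0, 0.061]
contact_force: [-0.3, -0.1, -4.2]
grip_width: 0.171
clock: 9.0
tool_pos: [0.5529, 0.2472, 0.0383]
tcp_rot: [-3.142, -0.0, 0.061]
contact_force: [0.6, -0.9, -5.0]
grip_width: 0.176
```

```bash
python3 -m jog '{"offset":[[0,0,0.001],[0,0,0.001],[0,0,0.001],[0,0,0.001],[0,0,0.0005]],"twist":[[0,0,0],[0,0,0],[0,0,0],[0,0,0],[0,0,0]],"jaw":[1,1,1,1,1]}'
python3 -m jog '{"offset":[[0,0,0.0005],[0,0,0.0005],[0,0,0],[0,0,0],[0,0,0]],"twist":[[0,0,0],[0,0,0],[0,0,0],[0,0,0],[0,0,0]],"jaw":[1,1,1,1,1]}'
```

```text
clock: 9.5
tool_pos: [0.5528, 0.2471, 0.0336]
tcp_rot: [3.141, 0.0, 0.061]
contact_force: [-0.1, -1.4, -4.5]
grip_width: 0.174
clock: 10.0
tool_pos: [0.5529, 0.2472, 0.0328]
tcp_rot: [-3.142, -0.0, 0.061]
contact_force: [-0.3, -0.1, -4.9]
grip_width: 0.174
```

```bash
python3 -m jog '{"offset":[[0,0,0.0005],[0,0,0.0005],[0,0,0.0003],[0,0,0],[0,0,0]],"twist":[[0,0,0],[0,0,0],[0,0,0],[0,0,0],[0,0,0]],"jaw":[1,1,1,1,1]}'
```

```text
clock: 10.5
tool_pos: [0.5529, 0.2472, 0.0319]
tcp_rot: [-3.141, -0.0, 0.061]
contact_force: [-2.9, -1.0, 6.2]
grip_width: 0.171
```

Contact: the wrist force went from −4.9 to +6.2 N. I'll release with the gripper still, then back straight up.

```bash
python3 -m jog '{"offset":[[0,0,0],[0,0,0],[0,0,0],[0,0,0],[0,0,0]],"twist":[[0,0,0],[0,0,0],[0,0,0],[0,0,0],[0,0,0]],"jaw":[1,0.6,0.3,0,-0.4]}' 20
python3 -m jog '{"offset":[[0,0,0],[0,0,0],[0,0,0],[0,0,-0.005],[0,0,-0.01]],"twist":[[0,0,0],[0,0,0],[0,0,0],[0,0,0],[0,0,0]],"jaw":[-0.6,-0.6,-0.6,-0.6,-0.6]}'
python3 -m jog '{"offset":[[0,0,-0.02],[0,0,-0.03],[0,0,-0.04],[0,0,-0.04],[0,0,-0.04]],"twist":[[0,0,0],[0,0,0],[0,0,0],[0,0,0],[0,0,0]],"jaw":[-0.6,-0.6,-0.6,-0.6,-0.6]}'
python3 -m jog '{"offset":[[-0.03,0.03,0],[-0.03,0.04,0],[-0.02,0.04,0],[0,0.03,0],[0,0,0]],"twist":[[0,0,0],[0,0,0],[0,0,0],[0,0,0],[0,0,0]],"jaw":[-0.6,-0.6,-0.6,-0.6,-0.6]}'
python3 - <<'E'
from h import *;from plant import *
o=get_obs();print(o["contact_force"])
s=capture("scene");c=capture("top");cv2.imwrite("pics/f.png",np.hstack([c["pixels"][90:300,100:400],s["pixels"][110:320,170:450]]))
for n,c,(a,b,e,f) in(("scene",s,(195,290,340,435)),("top",c,(110,230,100,200))):
    P=cloud(c);z=P[...,2];M=np.zeros(z.shape,bool);M[a:b,e:f]=1
    r=np.hypot(P[...,0]-.553,P[...,1]-.247)
    for lo,hi in[(.011,.022),(.045,.07)]:
        m=M&(z>lo)&(z<hi)&(r<.09)&(abs(P[...,1]-.247)<.058)
        if m.sum()>20:
            m=big(m);print(n,rect(P,m),np.linalg.lstsq(np.c_[P[m][:,:2]-[.553,.247],np.ones(m.sum())],z[m],rcond=None)[0])
E
```

```text
clock: 11.0
tool_pos: [0.553, 0.2473, 0.0314]
tcp_rot: [-3.142, -0.0, 0.062]
contact_force: [-0.3, -0.2, 0.1]
grip_width: 0.651
clock: 11.5
tool_pos: [0.5525, 0.247, 0.0464]
tcp_rot: [3.141, 0.001, 0.061]
contact_force: [1.4, -0.1, 0.9]
grip_width: 0.801
clock: 12.0
tool_pos: [0.5526, 0.247, 0.219]
tcp_rot: [-3.141, -0.0, 0.061]
contact_force: [0.9, 1.0, 0.5]
grip_width: 0.801
clock: 12.5
tool_pos: [0.4811, 0.0983, 0.2177]
tcp_rot: [3.141, -0.001, 0.056]
contact_force: [-0.1, 0.4, 0.4]
grip_width: 0.797
[-0.11545821  0.37377187  0.37317066]
scene ([array([554.6, 246.4]), array([152.7,  83.1]), np.float64(3.7)], array([0.567 , 0.2384, 0.0156]), np.int64(966)) [ 0.00185033 -0.00174256  0.0157553 ]
scene ([array([556.5, 245.8]), array([70.3, 17.7]), np.float64(1.4)], array([0.5593, 0.2438, 0.0574]), np.int64(157)) [-0.026184    0.2762787   0.05723879]
```

View pics/f.png

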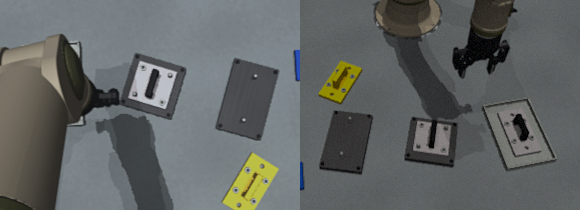

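The scene half shows the jig flat and centred in the tray at about (520,130). The bare fixture with its dowels is at (345,140), and the square jig is still on its base at (432,138). The arm is clear, so I'll hand in.

```bash
python3 -c "
from plant import hand_in;print(hand_in())"
```

```text
the job is handed in; nothing more can be done
None
```

The oblong jig is in the steel tray, flat and lengthways, and the job is handed in at about 12.6 s of the 48 s allowed. I lifted it straight up off its dowels, carried it over the square jig, lowered it until it touched, and let go.

- **Lift:** the wrist force stayed at the plate's weight, about 4.6 N, so there was no sign of binding.
- **Set-down:** contact showed as a change in wrist force from −4.9 to +6.2 N, and the gripper opened without moving the plate.
- **Final check, scene camera:** the plate is centred at about (0.555, 0.246), which is within about 2 mm of the tray's centre. Its yaw is 3.7° against the tray's 3.5°, its tilt is about 0.1°, and its top is at about 16 mm, roughly the 17 mm expected.
- **Everything else:** the square jig looks undisturbed on its own base, and the arm is clear with no contact force.

Two checks fell short. The arm hid the tray from the top camera at the end, so the final position rests on the scene camera alone. One mid-way picture before lowering failed in my script and I retook it lower down.

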